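# Load a TLC plate under the sprung clips of a streaking bed

### The arm

A 6-joint arm with a two-finger parallel gripper is mounted at the origin on the work surface. World frame = base frame: x ahead of the robot, y to its left, z up, the work surface at z = 0. Lengths are in m, angles in degrees, forces in N, time in s.
With the tool pointing down it reaches from about 0.3 to 0.75 m from the base axis. Payload 8.5 kg.
Tool frame: the origin (TCP) lies at the very end of the fingers, on their centre line; the grasp point (between the pads) lies 19 mm behind it; z points along the fingers, y is the line along which they close (so a half turn about z gives the same grasp; the last joint's range is limited). The gripper opens to 85 mm and grips with 20 to 120 N. Pads are 22 mm wide; open, the fingers measure 114 mm over their backs; the gripper's body (76 mm by 85 mm) begins 54 mm behind the grasp point. The pads swing forward as they close: fully open they stand 13 mm farther back than shut.
Start: joints at [-81.606, 21.807, 74.336, -0, 83.858, -12.336], TCP at [0.195, -0.514, 0.231] pointing down, gripper open.
Joint ranges: [-178.18, 178.18], [-50.72, 133.34], [12.68, 142.11], [-81.47, 261.47], [9.98, 163.14], [-165.26, 165.26]. Speed limits (degrees/s): [136.94, 136.94, 180, 180, 180, 180].

### API

Orientations are given as a 3x3 rotation matrix whose columns are the frame's x, y, z axes.
In Python, from rig import env, imaging gives the robot as it stands. The module is installed in compiled form; this text tells all that it offers.
- The arm moves only by the tool arm_command, never from a script. Its arguments are lists of equal length, an entry for each row: "turn": the turn, a rotation vector about the tool's x, y, z in units of 5 degrees (1.0 is 5 degrees), a list of three; "xyz": the shift along the tool's x, y, z in units of 50 mm (1.0 is 50 mm), a list of three; "claw": the finger opening in mm, from 0 to 85.4. A call has 1 to 12 rows; each row shifts and turns the commanded pose from where the row before left it, along the tool's axes as they then stand; what a row does not reach is not made up. A row lasts 1/10 s, in which the tool goes at most 50 mm and 8.59 degrees, less where a joint would pass 70% of its speed; a pose out of reach is approached as far as the arm can. A call is refused whole if a number of a shift passes 1 or a number of a turn 1, either way. A call with a gripper value outside its range is refused whole. The fingers move at their own pace and stop on an object; "squeeze" is the grip in N (left out, the last holds). Time passes only in rows, so rows that do not move let the fingers close. It gives the time, the measured TCP pose, the force, the opening and the grip force at its end, in the units of the state.
- env.observe(): the state, without advancing time (a new reading comes with each control period).
- imaging.get_image(name): name is "scene" or "top" or "wrist"; returns (picture, depth): 384x512x3 uint8, blue, green, red; 384x512 float32, m along the optical axis (not along the pixel's ray), 0 where there is no reading.
- imaging.camera_info(name): a dict with "camera_matrix" (3x3 intrinsics, pixels), "rvec" (rotation vector, rad) and "tvec" (3), from world to camera coordinates, as OpenCV has them. Camera axes: x right, y down, z forward; pixel columns grow to the right and rows downward; lengths in m; the calibration is good to about 2 mm. A picture is of the moment at which its call begins: read the wrist's pose just before it. camera_info takes no time and is no camera call; for the wrist camera it gives the pose at the moment of the call.
- env.close_job(): hands the job in; it is judged then, once.
The state is a dict: "time_s": time; "q": joint angles; "qvel": joint speeds; "joint_efforts": joint torques, N m; "position": TCP position; "tool_rot": TCP orientation; "ft_force": force on the tool from outside, world axes, zero at the start; "wrist_torque": the same for the moment, N m; "grip_width": finger opening in m; "gripper_force": force on a finger pad.
Only numpy, scipy, OpenCV 4.12 (cv2) and the standard library are available. Lean on these libraries where they do the work, as an engineer would, in place of code of your own. Each camera call takes 0.05 s, during which the arm holds its last target. There are 200 camera calls.

### The job

The coated glass plate lies loose and crooked on the deck of the plate streaking bed. Set it up for streaking: square it up against the long side rail, with its end pushed under both spring clips right up to the end stop, lying flat. Keep off the white coating (push on the bare glass edges), and leave the other things on the bench where they are.

Things in the scene. Friction and masses are not known exactly. Their poses are not given: they have to be found in the camera images.
- plate: Preparative TLC plate, loose: flat pale green glass, 100 (its x) by 200 (its y) by 3 mm thick, 0.15 to 0.25 kg with its coating. Origin at the centre of the glass's underside, z up. It starts on the bed's deck, +y end towards the clips and 25 to 56 mm short of the end stop, +x side 3 to 37 mm off the rail, up to 0.1 rad askew.
- coating: White silica layer bonded on top of the plate: 94 (x) by 160 (y) by 1.5 mm thick, leaving a bare glass border 20 mm wide at both ends and 3 mm along both sides. Moves with the plate and shares its frame (origin at the centre of the glass's underside). Not to be touched.
- plate_rear (a point): Middle of the plate's rear (-y) end edge, half-way up the 3 mm glass. This end always overhangs the deck, by 35 mm with the plate home, more before; axes as the plate's.
- plate_near (a point): Middle of the plate's near (-x) long edge, half-way up the 3 mm glass. This side always overhangs the deck, by 10 mm with the plate home, more before; axes as the plate's.
- bed: Plate streaking bed, fixed: grey foot, aluminium deck 12 mm thick. Origin on the bench top under the centre of a plate that is fully home; axes those of a home plate (x to the rail, y to the clips, z up). Deck top at z = 45 mm, x -40 to 50, y -65 to 100 mm. Nothing stands outside its -x and -y edges, so fingers can reach down past the glass there; only at y 110 to 146 a foot 33 mm high spreads over x -74 to 126.
- rail (a point): On the deck at the foot of the side rail's face, bed x = 50 mm, y = 0, z = 45 mm. The aluminium rail runs along the bed's y from -115 to 100 mm, 12 mm wide, 10 mm above the deck.
- stop (a point): On the deck at the foot of the end stop's face, bed x = 0, y = 100 mm, z = 45 mm. The stop runs along the bed's x, 4.5 mm above the deck. Behind it a steel guide rod along x (y = 132, 95 mm above the bench, x -74 to 126) with a parked black syringe carriage at x 70 to 102, y 69 to 149, up to 178 mm above the bench.
- clip_near (a joint): Opening (rad) of the steel leaf clip at bed x = -28 mm, 24 mm wide, y 79 to 112 mm: 0 with its nose on the deck, about 0.14 with the 3 mm glass under it. The nose is 8 mm before the stop; its curved lip, 4.5 mm off the deck at its tip, lifts as the plate's end is pushed in. Both clips together take some 7 to 15 N of push, then hold by friction.
- clip_far (a joint): The same for the clip at bed x = +28 mm.
- amber_bottle: Bystander: amber bottle, 86 mm diameter, 170 mm high, origin under its centre.
- vial_rack: Bystander: white rack 75 by 150 mm with capped vials, 67 mm high, origin under its centre.
- beaker: Bystander: glass beaker, 72 mm diameter, 85 mm high, origin under its centre.
Not all that is in view belongs to the job. Of the things like the plate, leave any that is pink, purple or turquoise; of the rest the smaller one is meant.

How it is judged:
By the outcome, as a careful person would: the job done as asked, in the order asked, and still so for the second after the job is handed in, with the robot touching nothing.
It also fails if it takes over 48 s, if anything falls off the work surface, if the arm or the gripper's body presses on something with over 40 N, if the wrist force passes 120 N, or if a joint passes its speed limit or range.

## Working session

There is one attempt and no reset: what is moved stays moved. The work goes in short steps, Python scripts to look and compute and a tool call to move; the robot and the scene stay as the last step left them, time stands still between calls to the robot, and variables do not carry over. Pictures are saved under pics/ and viewed, at most 10 in all, crops included, and the job is handed in when it is done.

Besides the shell and the picture viewer there is one more tool, called as name(argument=value, ...), one argument or row to a line, values as JSON. arm_command: Moves the arm, as the interface text tells. Its arguments: {"type":"object","properties":{"turn":{"type":"array"},"xyz":{"type":"array"},"claw":{"type":"array"},"squeeze":{"type":"number"}},"required":["turn","xyz","claw"]}

```bash
mkdir -p pics; cat > h.py <<'E'
import numpy as np, cv2
from rig import env, imaging
def grab(n):
    info=imaging.camera_info(n); im,d=imaging.get_image(n)
    return im,d,info
def pts(d,info):
    K=np.array(info['camera_matrix']);R=cv2.Rodrigues(np.array(info['rvec'],float))[0];t=np.array(info['tvec']).ravel()
    v,u=np.mgrid[:d.shape[0],:d.shape[1]]
    P=np.stack([(u-K[0,2])/K[0,0]*d,(v-K[1,2])/K[1,1]*d,d],-1)
    return (P-t)@R
def onplane(u,v,z,info):
    K=np.array(info['camera_matrix']);R=cv2.Rodrigues(np.array(info['rvec'],float))[0];t=np.array(info['tvec']).ravel()
    r=np.linalg.inv(K)@np.array([u,v,1.]);r=R.T@r;c=-R.T@t
    return c+r*(z-c[2])/r[2]
def proj(p,info):
    return cv2.projectPoints(np.array(p,float).reshape(-1,1,3),np.array(info['rvec'],float),np.array(info['tvec'],float),np.array(info['camera_matrix']),None)[0][:,0]
E
python3 - <<'E'
from h import *
s=env.observe();print(s['time_s'],s['position'],s['tool_rot'],s['grip_width'])
a=grab('top');b=grab('scene')
np.savez('t0.npz',im=a[0],d=a[1],im2=b[0],d2=b[1])
for n,g in(('top',a),('scene',b)):
    cv2.imwrite(f'pics/{n}0.png',cv2.resize(g[0],(768,576)))
    print(g[2])
E
```

```text
0.0 [ 0.19463034 -0.51410132  0.23071401] [[ 9.35267679e-01  3.53941145e-01 -1.82963027e-04]
 [ 3.53941030e-01 -9.35266630e-01  1.44153153e-03]
 [ 3.39098109e-04 -1.41297598e-03 -9.99998944e-01]] 0.08556263846445426
{'camera_matrix': array([[458.75958582,   0.        , 259.65493756],
       [  0.        , 458.75958582, 195.29660033],
       [  0.        ,   0.        ,   1.        ]]), 'rvec': array([ 2.17170938, -2.15781681,  0.10939417]), 'tvec': array([-0.02689588,  0.59172676,  1.20867124])}
{'camera_matrix': array([[403.43887825,   0.        , 255.83061039],
       [  0.        , 403.43887825, 187.88736767],
       [  0.        ,   0.        ,   1.        ]]), 'rvec': array([ 1.92367038,  1.12188654, -0.59260215]), 'tvec': array([-0.28225573, -0.21892086,  1.56119492])}
```

View pics/top0.png

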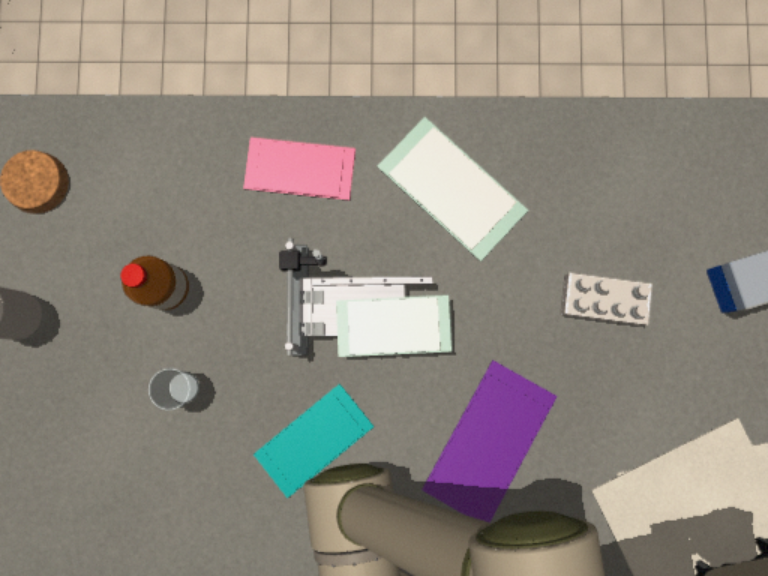

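View pics/scene0.png

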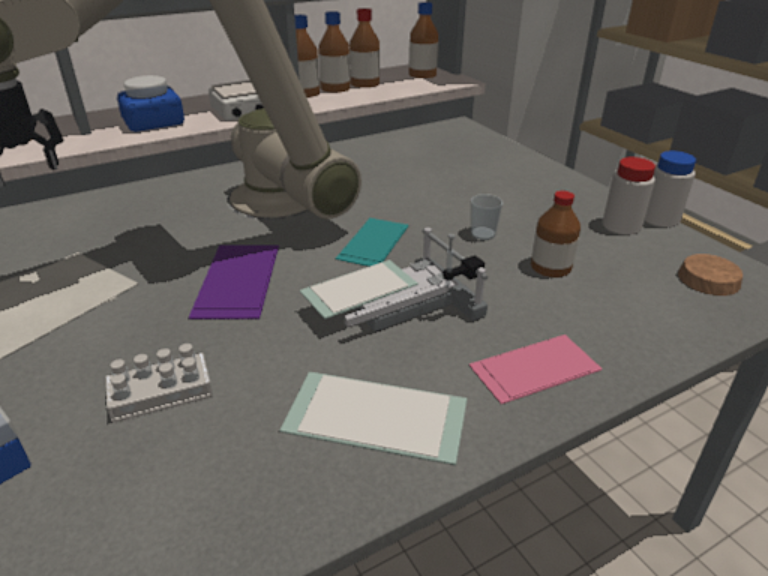

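The candidates are pink (300,168), large green (452,188), turquoise (313,440), purple (490,440) and small green on the bed (394,327). I choose the small green one on the bed, and check it with a close crop.

```bash
python3 - <<'E'
from h import *
z=np.load('t0.npz');im=z['im'];d=z['d'];info=imaging.camera_info('top');P=pts(d,info)
c=im[150:250,180:310];cv2.imwrite('pics/crop0.png',cv2.resize(c,(780,600),interpolation=cv2.INTER_CUBIC))
def px(u,v,zz):return np.round(onplane(u/1.5,v/1.5,zz,info)[:2]*1000,1)
for n,u,v in(('c1',336,298),('c2',449,296),('c3',452,354),('c4',338,357)):print(n,px(u,v,.048))
for n,u,v in(('rail R',432,280),('rail L',304,279)):print(n,px(u,v,.055))
for n,u,v in(('rodtop',290,245),('rodbot',296,350)):print(n,px(u,v,.1))
# heights
for u,v in((394,327),(315,325),(370,280),(343,327),(393,290)):print(P[int(v/1.5),int(u/1.5)].round(4))
E
```

```text
c1 [580.5  71.8]
c2 [ 585.3 -128.9]
c3 [ 482.7 -133.9]
c4 [476.1  66.7]
rail R [612.9 -98.3]
rail L [613.3 128.4]
rodtop [666.2 147.7]
rodbot [486.8 133.7]
[ 0.5296 -0.0298  0.0479]
[0.5339 0.108  0.05  ]
[0.6136 0.0131 0.0583]
[0.529  0.0603 0.049 ]
[ 0.5966 -0.0294  0.0454]
```

View pics/crop0.png

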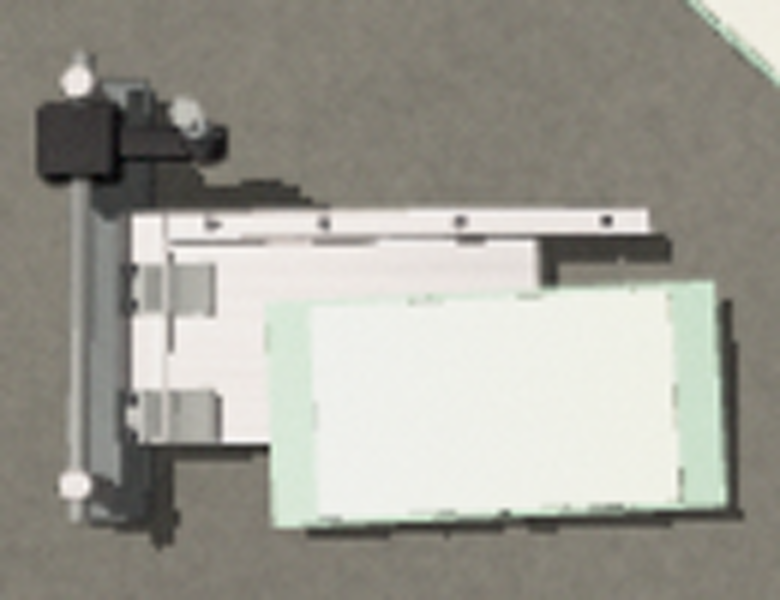

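The crop shows the small pale green plate (about 100x200 mm), lying askew on the bed. Its near and rear edges overhang, with clips at crop (190,290) and (190,415), the stop face at crop x≈168 and the rail face at crop y≈240. The choice is confirmed, so I move over for a closer wrist view.

arm_command(
  turn=[
    [0,0,0.83],
    [0,0,0.83],
    [0,0,0.83],
    [0,0,0.83],
    [0,0,0.82],
  ],
  xyz=[
    [0,0,0],
    [0,0,0],
    [0,0,0],
    [0,0,0],
    [0,0,0],
  ],
  claw=[60,60,60,60,60],
)

```text
time_s: 0.6
position: [0.1947, -0.5142, 0.2309]
tool_rot: [[1.0, -0.002, -0.0], [-0.002, -1.0, 0.001], [-0.0, -0.001, -1.0]]
ft_force: [0.5, -0.5, 0.0]
grip_width: 0.06
gripper_force: 0.0
```

arm_command(
  turn=[
    [0,0,0],
    [0,0,0],
    [0,0,0],
    [0,0,0],
    [0,0,0],
    [0,0,0],
    [0,0,0],
    [0,0,0],
    [0,0,0],
    [0,0,0],
    [0,0,0],
    [0,0,0],
  ],
  xyz=[
    [0.35,-0.85,0],
    [0.35,-0.85,0],
    [0.35,-0.85,0],
    [0.35,-0.85,0],
    [0.35,-0.85,0],
    [0.35,-0.85,0],
    [0.35,-0.85,0],
    [0.35,-0.85,-0.2],
    [0.35,-0.85,-0.2],
    [0.35,-0.85,-0.2],
    [0.35,-0.85,-0.2],
    [0.35,-0.35,-0.2],
  ],
  claw=[60,60,60,60,60,60,60,60,60,60,60,60],
)

```text
time_s: 1.8
position: [0.4043, -0.0261, 0.2818]
tool_rot: [[1.0, 0.003, -0.0], [0.003, -1.0, 0.001], [-0.0, -0.001, -1.0]]
ft_force: [0.5, -1.2, -0.8]
grip_width: 0.0598
gripper_force: 0.0
```

```bash
python3 - <<'E'
from h import *
s=env.observe();print(s['time_s'],s['position'].round(4),s['tool_rot'].round(4),s['grip_width'],s['ft_force'])
im,d,info=grab('wrist');np.savez('w0.npz',im=im,d=d,**{k:np.array(v) for k,v in info.items()})
cv2.imwrite('pics/w0.png',cv2.resize(im,(768,576)))
E
```

```text
1.8 [ 0.4043 -0.0261  0.2818] [[ 1.0e+00  3.4e-03 -1.0e-04]
 [ 3.4e-03 -1.0e+00  5.0e-04]
 [-1.0e-04 -5.0e-04 -1.0e+00]] 0.059802291969053845 [ 0.50297532 -1.23149479 -0.75730996]
```

View pics/w0.png

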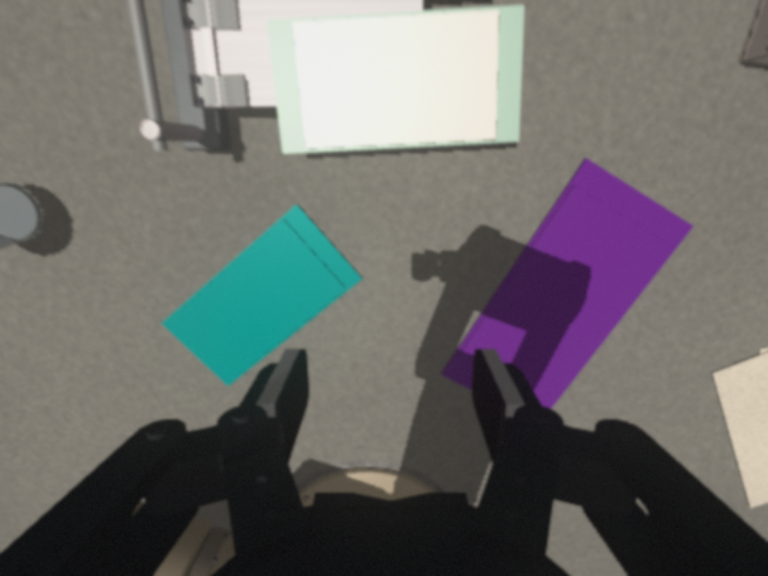

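The wrist view shows the plate with corners at (270,20), (524,5), (517,144) and (283,153). The stop face is at column ~215 and the near clip at (220,90).

```bash
python3 - <<'E'
from h import *
w=np.load('w0.npz');info={k:w[k] for k in('camera_matrix','rvec','tvec')}
f=lambda u,v,z:(onplane(u/1.5,v/1.5,z,info)[:2]*1000).round(1)
for p in((270,20),(524,5),(517,144),(283,153)):print(f(*p,.048))
print('deck near edge',f(225,106,.045),f(275,108,.045)); print('stop',f(215,30,.0495),f(217,72,.0495))
# bed yaw from top image rail edge (rail top z .055), fit inner edge by gradient
z=np.load('t0.npz');g=z['im'][:,:,1].astype(float);ti=imaging.camera_info('top')
P=pts(z['d'],ti)
# rail points by height: 0.0535..0.0575 near rail
m=(abs(P[...,2]-.0555)<.004)&(abs(P[...,0]-.613)<.02)&(P[...,1]<.09)&(P[...,1]>-.12)
q=P[m];pf=np.polyfit(q[:,1],q[:,0],1);print('rail line x=a*y+b',pf,len(q),q[:,1].min())
for u in range(215,265,8):
    print(u,[int(x) for x in g[184:200,u]])
E
```

```text
[576.1  69. ]
[ 586.7 -127.8]
[ 484.8 -131.9]
[477.1  66.1]
deck near edge [514.2 112.3] [512.8  70.9]
stop [568.8 112.2] [539.1 114.2]
rail line x=a*y+b [-0.01309658  0.61166411] 299 -0.09573487511196968
215 [82, 151, 182, 109, 184, 224, 148, 237, 234, 216, 151, 147, 147, 150, 151, 149]
223 [103, 195, 233, 235, 232, 185, 143, 233, 235, 233, 232, 231, 235, 232, 231, 232]
231 [106, 202, 233, 236, 229, 189, 206, 234, 234, 231, 232, 231, 234, 233, 230, 231]
239 [146, 214, 233, 234, 228, 162, 144, 233, 232, 230, 228, 229, 233, 231, 231, 232]
247 [155, 218, 230, 233, 224, 169, 234, 229, 228, 228, 225, 226, 230, 231, 231, 232]
255 [163, 232, 202, 193, 221, 144, 229, 226, 225, 224, 223, 225, 228, 230, 228, 232]
263 [159, 229, 232, 231, 219, 138, 230, 226, 226, 224, 221, 224, 227, 230, 229, 234]
```

arm_command(
  turn=[
    [0,0,0],
    [0,0,0],
    [0,0,0],
    [0,0,0],
    [0,0,0],
    [0,0,0],
    [0,0,0],
    [0,0,0],
  ],
  xyz=[
    [0.2,0.02,0.7],
    [0.2,0.02,0.7],
    [0.2,0.02,0.7],
    [0.1,0.02,0.7],
    [0,0.02,0.7],
    [0,0,0.7],
    [0,0,0.6],
    [0,0,0.34],
  ],
  claw=[60,60,60,60,60,60,60,60],
)

```text
time_s: 2.65
position: [0.4384, -0.034, 0.0222]
tool_rot: [[1.0, 0.0, -0.003], [0.0, -1.0, 0.001], [-0.003, -0.001, -1.0]]
ft_force: [0.2, 0.4, 0.2]
grip_width: 0.0603
gripper_force: 0.0
```

arm_command(
  turn=[
    [0,0,0],
    [0,0,0],
    [0,0,0],
    [0,0,0],
    [0,0,0],
    [0,0,0],
  ],
  xyz=[
    [0.1,0,0],
    [0.1,0,0],
    [0.1,0,0],
    [0.1,0,0],
    [0.1,0,0],
    [0.1,0,0],
  ],
  claw=[60,60,60,60,60,60],
)

```text
time_s: 3.25
position: [0.47, -0.0343, 0.0247]
tool_rot: [[1.0, 0.001, 0.001], [0.001, -1.0, -0.0], [0.001, 0.0, -1.0]]
ft_force: [-0.2, -0.0, -0.3]
grip_width: 0.0599
gripper_force: 0.6
```

```bash
python3 - <<'E'
from h import *
s=env.observe();print(s['time_s'],s['position'].round(4),s['grip_width'],s['ft_force'])
im,d,info=grab('wrist');np.savez('w1.npz',im=im,d=d,**{k:np.array(v) for k,v in info.items()})
cv2.imwrite('pics/w1.png',cv2.resize(im,(768,576)))
E
```

```text
3.25 [ 0.47   -0.0343  0.0247] 0.05994674979582002 [-0.24143759 -0.01003331 -0.32603373]
```

View pics/w1.png

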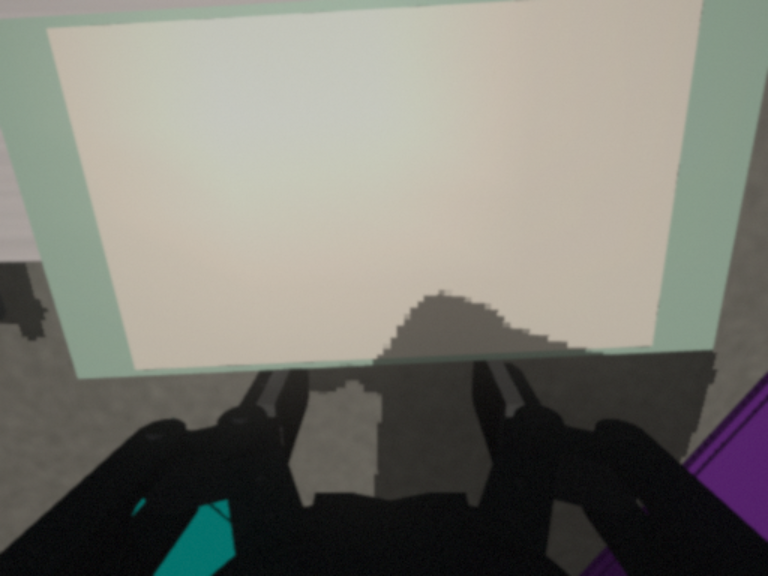

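The tips are just short of the near edge at (290,372) and (490,362), below the glass. I push towards the rail.

arm_command(
  turn=[
    [0,0,0],
    [0,0,0],
    [0,0,0],
    [0,0,0],
    [0,0,0],
    [0,0,0],
  ],
  xyz=[
    [0.06,0,0],
    [0.06,0,0],
    [0.06,0,0],
    [0.06,0,0],
    [0.06,0,0],
    [0.06,0,0],
  ],
  claw=[60,60,60,60,60,60],
)

```text
time_s: 3.9
position: [0.4876, -0.0343, 0.0243]
tool_rot: [[1.0, 0.0, -0.0], [0.0, -1.0, 0.0], [-0.0, -0.0, -1.0]]
ft_force: [0.1, -0.2, 0.1]
grip_width: 0.06
gripper_force: 0.4
```

arm_command(
  turn=[
    [0,0,0],
    [0,0,0],
    [0,0,0],
  ],
  xyz=[
    [0.04,0,0],
    [0.04,0,0],
    [0.04,0,0],
  ],
  claw=[60,60,60],
)

```text
time_s: 4.2
position: [0.4935, -0.0342, 0.0243]
tool_rot: [[1.0, 0.001, -0.0], [0.001, -1.0, 0.0], [-0.0, -0.0, -1.0]]
ft_force: [-1.5, 0.2, -0.6]
grip_width: 0.0598
gripper_force: 0.4
```

arm_command(
  turn=[
    [0,0,0],
    [0,0,0],
  ],
  xyz=[
    [0.03,0,0],
    [0.03,0,0],
  ],
  claw=[60,60],
)

```text
time_s: 4.4
position: [0.4949, -0.0342, 0.0241]
tool_rot: [[1.0, 0.002, -0.004], [0.002, -1.0, 0.0], [-0.004, -0.0, -1.0]]
ft_force: [-10.2, -4.4, 4.6]
grip_width: 0.0604
gripper_force: 5.4
```

```bash
python3 - <<'E'
from h import *
s=env.observe();print(s['time_s'],s['position'].round(4),s['ft_force'],s['wrist_torque'])
im,d,info=grab('top')
cv2.imwrite('pics/t1.png',cv2.resize(im[150:250,180:310],(780,600),interpolation=cv2.INTER_CUBIC))
E
```

```text
4.4 [ 0.4949 -0.0342  0.0241] [-10.24996038  -4.43489241   4.64139848] [-0.4700072   1.56966317  0.34005584]
```

View pics/t1.png

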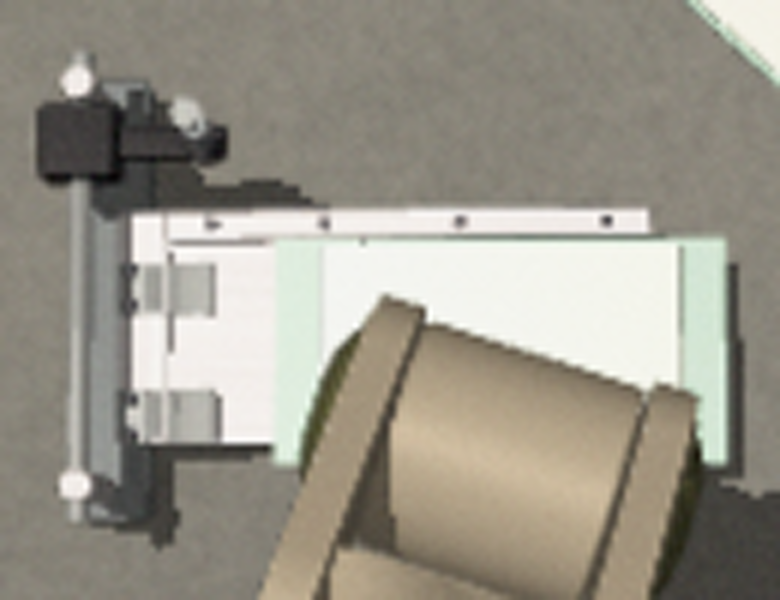

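The plate now sits flush against the rail along its whole length (crop y≈238), with its front end at crop x≈275 and the stop at 168. I retreat, turn and go to the rear.

arm_command(
  turn=[
    [0,0,0],
    [0,0,0],
    [0,0,0],
    [0,0,0],
    [0,0,0],
    [0,0,0],
    [0,0,0],
    [0,0,0],
    [0,0,0],
    [0,0,0],
  ],
  xyz=[
    [-0.3,0,0],
    [-0.2,0,0],
    [0,0,-0.6],
    [0,0,-0.6],
    [0,0.3,-0.4],
    [0.2,0.6,0],
    [0.3,0.6,0],
    [0.4,0.6,0],
    [0.4,0.6,0],
    [0.3,0.3,0],
  ],
  claw=[60,60,60,50,40,40,40,40,40,40],
)

```text
time_s: 5.45
position: [0.5524, -0.1867, 0.1043]
tool_rot: [[1.0, -0.001, 0.001], [-0.001, -1.0, -0.001], [0.001, 0.001, -1.0]]
ft_force: [0.7, 0.4, 0.6]
grip_width: 0.0401
gripper_force: 0.0
```

```bash
python3 - <<'E'
from h import *
s=env.observe();print(s['time_s'],s['position'].round(4),s['q'],s['ft_force'])
E
```

```text
5.45 [ 0.5524 -0.1867  0.1043] [-3.02912955e+01  3.17508785e+01  7.98645329e+01 -5.12716223e-03
  6.83092508e+01  5.97834565e+01] [0.68372437 0.44647863 0.55406054]
```

arm_command(
  turn=[
    [0,0,-1],
    [0,0,-1],
    [0,0,-1],
    [0,0,-1],
    [0,0,-1],
    [0,0,-1],
    [0,0,-1],
    [0,0,-1],
    [0,0,-1],
  ],
  xyz=[
    [0,0,0],
    [0,0,0],
    [0,0,0],
    [0,0,0],
    [0,0,0],
    [0,0,0],
    [0,0,0],
    [0,0,0],
    [0,0,0],
  ],
  claw=[40,40,40,40,40,40,40,40,40],
)

```text
time_s: 6.35
position: [0.5515, -0.1842, 0.1043]
tool_rot: [[0.704, 0.71, 0.0], [0.71, -0.704, -0.0], [0.0, 0.0, -1.0]]
ft_force: [-0.2, 0.9, 0.2]
grip_width: 0.0403
gripper_force: 0.0
```

arm_command(
  turn=[
    [0,0,-1],
    [0,0,-1],
    [0,0,-1],
    [0,0,-1],
    [0,0,-1],
    [0,0,-1],
    [0,0,-1],
    [0,0,-1],
    [0,0,-1],
  ],
  xyz=[
    [0,0,0],
    [0,0,0],
    [0,0,0],
    [0,0,0],
    [0,0,0],
    [0,0,0],
    [0,0,0],
    [0,0,0],
    [0,0,0],
  ],
  claw=[40,40,40,40,40,40,40,40,40],
)

```text
time_s: 7.25
position: [0.5515, -0.1842, 0.1043]
tool_rot: [[-0.004, 1.0, 0.0], [1.0, 0.004, 0.0], [0.0, 0.0, -1.0]]
ft_force: [0.1, -0.6, 0.7]
grip_width: 0.04
gripper_force: 0.0
```

arm_command(
  turn=[
    [0,0,0],
    [0,0,0],
    [0,0,0],
    [0,0,0],
    [0,0,0],
    [0,0,0],
  ],
  xyz=[
    [0,0,0.6],
    [0,0,0.6],
    [0,0,0.38],
    [0.2,0,0],
    [0.2,0,0],
    [0.2,0,0],
  ],
  claw=[40,40,40,40,40,40],
)

```text
time_s: 7.85
position: [0.552, -0.1533, 0.0266]
tool_rot: [[-0.001, 1.0, 0.002], [1.0, 0.001, -0.001], [-0.001, 0.002, -1.0]]
ft_force: [0.3, 0.1, -0.7]
grip_width: 0.0398
gripper_force: 0.0
```

```bash
python3 - <<'E'
from h import *
s=env.observe();print(s['time_s'],s['position'].round(4),s['tool_rot'].round(3),s['ft_force'])
im,d,info=grab('wrist')
cv2.imwrite('pics/w2.png',cv2.resize(im,(768,576)))
E
```

```text
7.85 [ 0.552  -0.1533  0.0266] [[-0.001  1.     0.002]
 [ 1.     0.001 -0.001]
 [-0.001  0.002 -1.   ]] [ 0.28118188  0.1332136  -0.71152588]
```

View pics/w2.png

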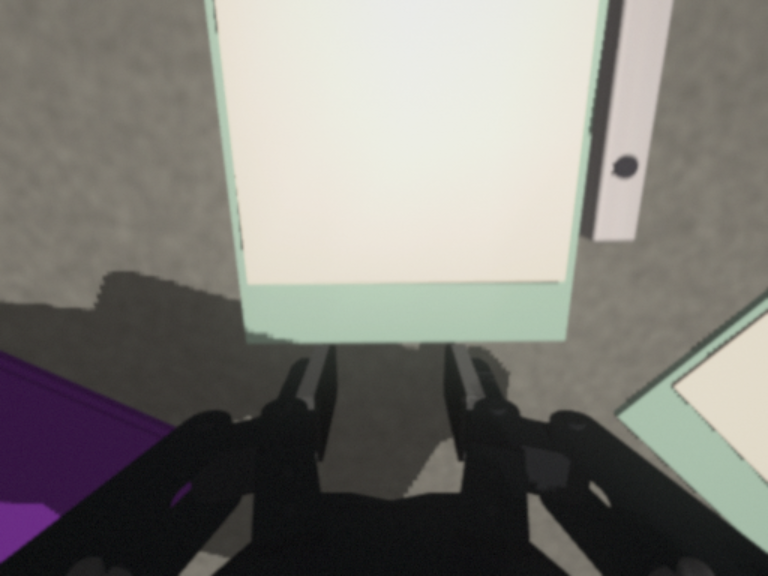

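The fingers straddle the plate's middle at (320,345) and (455,345), just behind its rear edge, clear of the rail end at (615,240). I push towards the stop.

arm_command(
  turn=[
    [0,0,0],
    [0,0,0],
    [0,0,0],
    [0,0,0],
    [0,0,0],
    [0,0,0],
    [0,0,0],
    [0,0,0],
  ],
  xyz=[
    [0.1,0,0],
    [0.1,0,0],
    [0.08,0,0],
    [0.08,0,0],
    [0.08,0,0],
    [0.08,0,0],
    [0.08,0,0],
    [0.08,0,0],
  ],
  claw=[40,40,40,40,40,40,40,40],
)

```text
time_s: 8.7
position: [0.5515, -0.1199, 0.0253]
tool_rot: [[-0.0, 1.0, -0.0], [1.0, 0.0, 0.0], [0.0, -0.0, -1.0]]
ft_force: [0.4, -0.8, 1.7]
grip_width: 0.04
gripper_force: 0.6
```

arm_command(
  turn=[
    [0,0,0],
    [0,0,0],
    [0,0,0],
    [0,0,0],
  ],
  xyz=[
    [0.06,0,0],
    [0.06,0,0],
    [0.06,0,0],
    [0.06,0,0],
  ],
  claw=[40,40,40,40],
)

```text
time_s: 9.1
position: [0.5516, -0.1089, 0.0254]
tool_rot: [[-0.001, 1.0, 0.0], [1.0, 0.001, -0.002], [-0.002, 0.0, -1.0]]
ft_force: [-0.8, -7.8, 0.3]
grip_width: 0.0401
gripper_force: 3.6
```

Clip resistance has begun, so I continue in small steps.

arm_command(
  turn=[
    [0,0,0],
    [0,0,0],
    [0,0,0],
  ],
  xyz=[
    [0.06,0,0],
    [0.05,0,0],
    [0.04,0,0],
  ],
  claw=[40,40,40],
)

```text
time_s: 9.4
position: [0.5515, -0.1015, 0.0254]
tool_rot: [[-0.001, 1.0, 0.0], [1.0, 0.001, -0.002], [-0.002, 0.0, -1.0]]
ft_force: [-1.0, -7.5, 0.0]
grip_width: 0.0401
gripper_force: 3.7
```

arm_command(
  turn=[
    [0,0,0],
    [0,0,0],
  ],
  xyz=[
    [0.04,0,0],
    [0.03,0,0],
  ],
  claw=[40,40],
)

```text
time_s: 9.6
position: [0.5515, -0.098, 0.0253]
tool_rot: [[-0.001, 1.0, 0.0], [1.0, 0.001, -0.002], [-0.002, 0.0, -1.0]]
ft_force: [-0.9, -7.0, 0.5]
grip_width: 0.0398
gripper_force: 3.7
```

arm_command(
  turn=[
    [0,0,0],
    [0,0,0],
  ],
  xyz=[
    [0.03,0,0],
    [0.03,0,0],
  ],
  claw=[40,40],
)

```text
time_s: 9.8
position: [0.5523, -0.0974, 0.0258]
tool_rot: [[-0.002, 1.0, 0.002], [1.0, 0.002, -0.006], [-0.006, 0.002, -1.0]]
ft_force: [-3.1, -23.1, -0.1]
grip_width: 0.0398
gripper_force: 12.1
```

arm_command(
  turn=[
    [0,0,0],
    [0,0,0],
  ],
  xyz=[
    [0.02,0,0],
    [0.02,0,0],
  ],
  claw=[40,40],
)

```text
time_s: 10.0
position: [0.5524, -0.0972, 0.0259]
tool_rot: [[-0.002, 1.0, 0.003], [1.0, 0.002, -0.009], [-0.009, 0.002, -1.0]]
ft_force: [-3.6, -31.6, -0.6]
grip_width: 0.0402
gripper_force: 16.1
```

The force rise shows it is firmly on the stop. I back off and look.

arm_command(
  turn=[
    [0,0,0],
    [0,0,0],
    [0,0,0],
    [0,0,0],
    [0,0,0],
    [0,0,0],
    [0,0,0],
    [0,0,0],
    [0,0,0],
  ],
  xyz=[
    [-0.1,0,0],
    [-0.3,0,0],
    [-0.3,0,0],
    [0,0,-0.8],
    [0,0,-0.8],
    [0,0,-0.8],
    [0.4,0,-0.6],
    [0.4,0,-0.3],
    [0,0,0],
  ],
  claw=[40,40,40,40,40,40,40,40,40],
)

```text
time_s: 10.9
position: [0.5521, -0.0863, 0.1927]
tool_rot: [[-0.002, 1.0, 0.004], [1.0, 0.002, -0.001], [-0.001, 0.004, -1.0]]
ft_force: [0.5, -1.7, 0.1]
grip_width: 0.0399
gripper_force: 0.0
```

```bash
python3 - <<'E'
from h import *
s=env.observe();print(s['time_s'],s['position'].round(4),s['ft_force'])
im,d,info=grab('wrist');np.savez('w3.npz',im=im,d=d,**{k:np.array(v) for k,v in info.items()})
pr=proj([[.505,-.09,.048],[.606,-.09,.048],[.505,.11,.048],[.606,.11,.048]],info);print(pr.round())
cv2.imwrite('pics/w3.png',cv2.resize(im,(800,600),interpolation=cv2.INTER_CUBIC))
E
```

```text
10.9 [ 0.5521 -0.0863  0.1927] [ 0.48546317 -1.65638317  0.127262  ]
[[216. 181.]
 [311. 181.]
 [205. -48.]
 [325. -47.]]
```

View pics/w3.png

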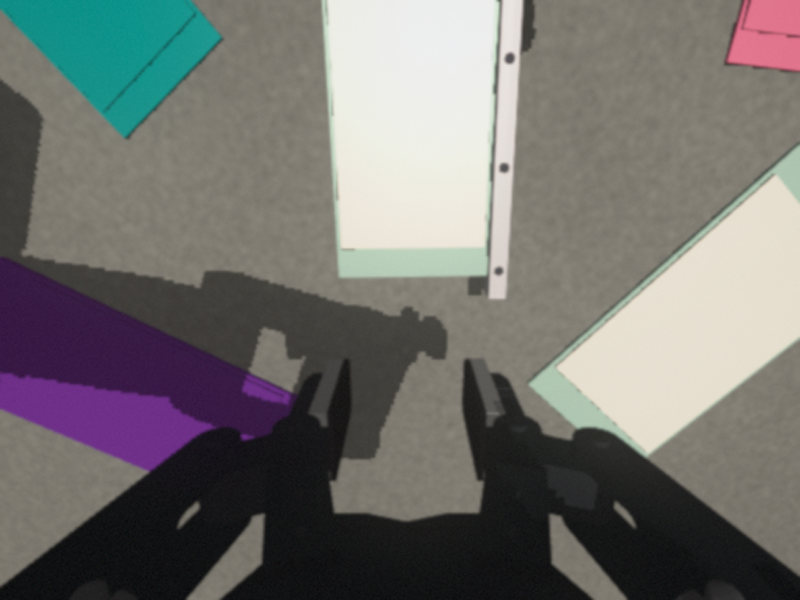

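The wrist view shows the plate along the rail (x≈490–500) with its rear edge at y≈277. I check the clip end from the top camera.

```bash
python3 - <<'E'
from h import *
im,d,info=grab('top')
cv2.imwrite('pics/t2.png',cv2.resize(im[160:250,180:300],(800,600),interpolation=cv2.INTER_CUBIC))
E
```

```text
(no output)
```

View pics/t2.png

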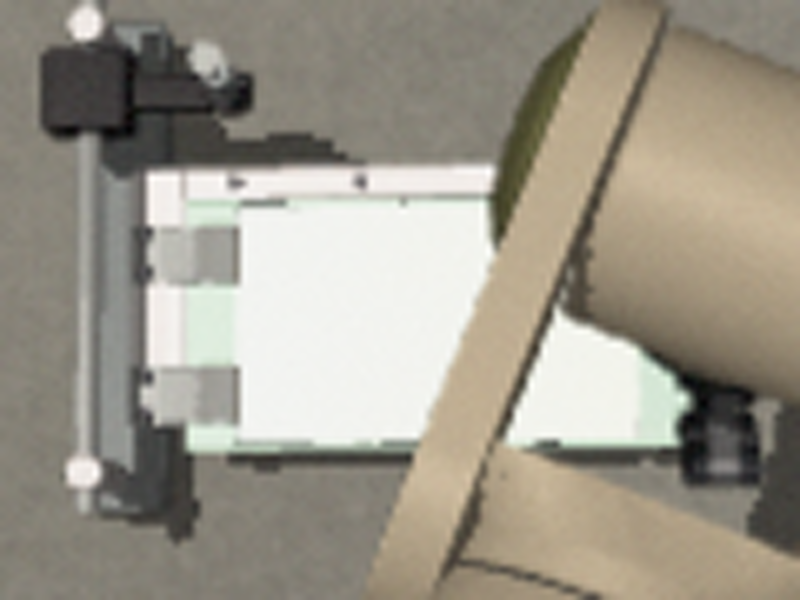

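The front edge is on the stop line (crop x≈187) under both clips at (215,255) and (215,395). As a check on rail contact after the clip push, I give one gentle re-push on the near edge.

arm_command(
  turn=[
    [0,0,0],
    [0,0,0],
    [0,0,0],
    [0,0,0],
    [0,0,1],
    [0,0,1],
    [0,0,1],
    [0,0,1],
    [0,0,1],
    [0,0,1],
    [0,0,1],
    [0,0,1],
  ],
  xyz=[
    [0.5,-0.6,0],
    [0.5,-0.6,0],
    [0.5,-0.5,0],
    [0.4,-0.4,0],
    [0,0,0],
    [0,0,0],
    [0,0,0],
    [0,0,0],
    [0,0,0],
    [0,0,0],
    [0,0,0],
    [0,0,0],
  ],
  claw=[60,60,60,60,60,60,60,60,60,60,60,60],
)

```text
time_s: 12.2
position: [0.4461, 0.0068, 0.189]
tool_rot: [[0.646, 0.763, -0.003], [0.763, -0.646, 0.001], [-0.001, -0.002, -1.0]]
ft_force: [-0.1, 0.5, -0.1]
grip_width: 0.0599
gripper_force: 0.0
```

arm_command(
  turn=[
    [0,0,1],
    [0,0,1],
    [0,0,1],
    [0,0,1],
    [0,0,1],
    [0,0,1],
    [0,0,1],
    [0,0,1],
    [0,0,1],
    [0,0,1],
    [0,0,0],
  ],
  xyz=[
    [0,0,0],
    [0,0,0],
    [0,0,0],
    [0,0,0],
    [0,0,0],
    [0,0,0],
    [0,0,0],
    [0,0,0],
    [0,0,0],
    [0,0,0],
    [0,0,0],
  ],
  claw=[60,60,60,60,60,60,60,60,60,60,60],
)

```text
time_s: 13.3
position: [0.4462, 0.0069, 0.1892]
tool_rot: [[1.0, -0.001, -0.002], [-0.001, -1.0, 0.0], [-0.002, -0.0, -1.0]]
ft_force: [0.5, 0.2, 0.4]
grip_width: 0.0596
gripper_force: 0.0
```

Down to z≈0.025, then slowly in to x≈0.490.

arm_command(
  turn=[
    [0,0,0],
    [0,0,0],
    [0,0,0],
    [0,0,0],
    [0,0,0],
    [0,0,0],
    [0,0,0],
    [0,0,0],
    [0,0,0],
    [0,0,0],
  ],
  xyz=[
    [0,0,0.7],
    [0,0,0.7],
    [0,0,0.7],
    [0,0,0.7],
    [0,0,0.48],
    [0.2,0,0],
    [0.2,0,0],
    [0.2,0,0],
    [0.2,0,0],
    [0.06,0,0],
  ],
  claw=[60,60,60,60,60,60,60,60,60,60],
)

```text
time_s: 14.3
position: [0.4912, 0.0076, 0.0272]
tool_rot: [[1.0, 0.001, 0.003], [0.001, -1.0, -0.001], [0.003, 0.001, -1.0]]
ft_force: [-0.5, 0.1, 0.0]
grip_width: 0.0603
gripper_force: 0.0
```

arm_command(
  turn=[
    [0,0,0],
    [0,0,0],
    [0,0,0],
  ],
  xyz=[
    [0.03,0,0],
    [0.03,0,0],
    [0.02,0,0],
  ],
  claw=[60,60,60],
)

```text
time_s: 14.6
position: [0.4932, 0.0079, 0.0264]
tool_rot: [[1.0, 0.001, -0.0], [0.001, -1.0, 0.0], [-0.0, -0.0, -1.0]]
ft_force: [0.2, -0.0, -0.6]
grip_width: 0.0601
gripper_force: 0.0
```

arm_command(
  turn=[
    [0,0,0],
    [0,0,0],
    [0,0,0],
  ],
  xyz=[
    [0.02,0,0],
    [0.02,0,0],
    [0.01,0,0],
  ],
  claw=[60,60,60],
)

```text
time_s: 14.9
position: [0.4945, 0.0079, 0.0262]
tool_rot: [[1.0, 0.001, -0.004], [0.001, -1.0, 0.0], [-0.004, -0.0, -1.0]]
ft_force: [-8.1, -2.0, 4.8]
grip_width: 0.0597
gripper_force: 3.7
```

arm_command(
  turn=[
    [0,0,0],
    [0,0,0],
  ],
  xyz=[
    [0.02,0,0],
    [0.01,0,0],
  ],
  claw=[60,60],
)

```text
time_s: 15.1
position: [0.4946, 0.008, 0.026]
tool_rot: [[1.0, 0.002, -0.007], [0.002, -1.0, 0.0], [-0.007, -0.0, -1.0]]
ft_force: [-12.3, -3.1, 8.0]
grip_width: 0.0597
gripper_force: 6.3
```

The contact is stiff at the same x as before (0.4945), so the plate is flush on the rail. I retreat clear.

arm_command(
  turn=[
    [0,0,0],
    [0,0,0],
    [0,0,0],
    [0,0,0],
    [0,0,0],
    [0,0,0],
    [0,0,0],
    [0,0,0],
    [0,0,0],
    [0,0,0],
    [0,0,0],
  ],
  xyz=[
    [-0.1,0,0],
    [-0.4,0,0],
    [-0.5,0,0],
    [0,0,-0.7],
    [0,0,-0.7],
    [0,0,-0.7],
    [0,0,-0.7],
    [0,0.8,-0.7],
    [0,0.8,0],
    [0,0.8,0],
    [0,0.8,0],
  ],
  claw=[60,60,60,60,60,60,60,60,60,60,60],
)

```text
time_s: 16.2
position: [0.4474, -0.1514, 0.1996]
tool_rot: [[1.0, 0.001, 0.001], [0.001, -1.0, -0.001], [0.001, 0.001, -1.0]]
ft_force: [0.7, 0.2, -0.9]
grip_width: 0.06
gripper_force: 0.0
```

```bash
python3 - <<'E'
from h import *
s=env.observe();print(s['time_s'],s['position'].round(4),s['ft_force'])
im,d,info=grab('top');P=pts(d,info)
for n,m in(('front',(slice(200,208),)),):pass
cv2.imwrite('pics/t3.png',cv2.resize(im[160:250,180:300],(800,600),interpolation=cv2.INTER_CUBIC))
for y in(.08,.04,0,-.04,-.08):
    k=(abs(P[...,1]-y)<.015)&(P[...,0]>.515)&(P[...,0]<.595);print(y,np.median(P[k][:,2]).round(4))
E
```

```text
16.2 [ 0.4474 -0.1514  0.1996] [ 0.66421399  0.22447784 -0.908507  ]
0.08 0.0494
0.04 0.0493
0 0.0495
-0.04 0.0493
-0.08 0.0467
```

View pics/t3.png

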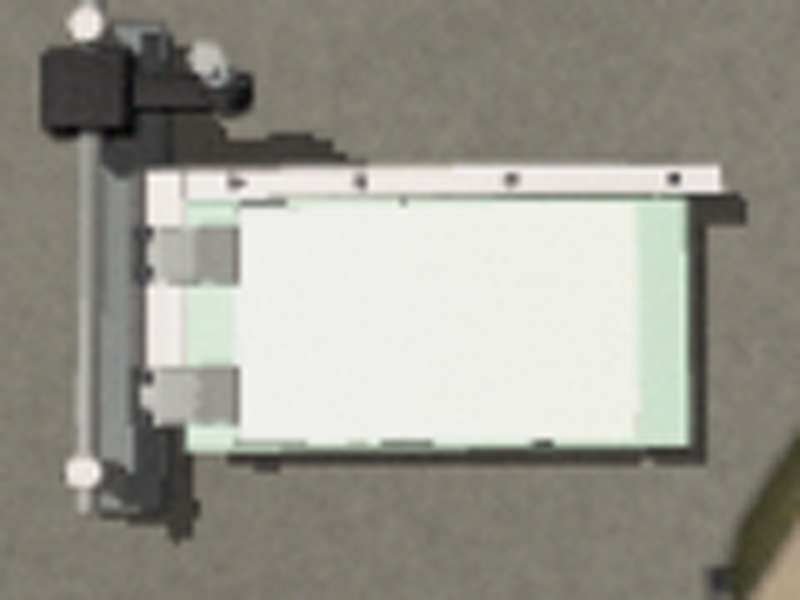

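The plate lies flat and flush along the rail (crop y≈198) and on the stop (x≈187), under both clips, with the arm clear. I hand it in.

```bash
python3 -c "
from rig import env
print(env.close_job())"
```

```text
the job is handed in; nothing more can be done
None
```

The plate is square against the long rail and flat, with its end under both clips and up to the end stop. I pushed only on the bare glass edges and moved nothing else, and the job was handed in at about 16 s of the 48 s allowed (no verdict was returned).

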